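# Gauge the hoist pin and hang it on the passed hook

## Task

Check the engine hoist's eye pin for wear in the gap gauge: lay its shank right down into the wide green go gap, take it out, then press the shank lightly onto the mouth of the narrow red no-go gap, which must stop it - do not force it. Then hang the pin by its eye on the green hook of the rail and let go, so that it hangs still with its shank down; leave the spray can, the piston and the wrench where they are.

Things in the scene. Friction and masses are not known exactly. Their poses are not given: they have to be found in the camera images.
- pin: Loose steel eye pin, 0.5 kg, flat on the bench, shank roughly towards the robot. Yellow eye (56 mm outside, 30 mm hole, 20 mm thick) on a round shank of 20 mm diameter, 158 mm in all. Origin: centre of the hole, mid thickness (10 mm above bench). z: axis of the hole (up). x: along the shank towards the eye; the shank runs to -x, 28 to 130 mm from the origin. Centre of mass at x = -38 mm.
- pin_tip (a point): Centre of the free end of the pin's shank: 130 mm from the eye's centre, on the shank axis.
- pin_neck (a point): Point on the pin's shank axis 35 mm from the eye's centre, just past the eye.
- gauge: Gap gauge fixed to the bench: upright steel plate 130 mm wide (y), 12 mm thick (x), its top 110 mm above the bench, on a foot 80 x 150 x 12 mm. Two gaps 40 mm deep open upward; the shank is laid in from above, square to the plate (along the gauge's x). Origin: centre of the foot's underside; z up; x points away from the robot, give or take its yaw.
- go_gap (a point): Centre of the mouth of the go gap, at the plate's top (110 mm above the bench), mid thickness, on the +y side of the gauge (y = +32 mm); axes as the gauge. Gap 23 mm wide, with a 4 mm chamfer at its mouth; jaws marked green. A 20 mm shank on its floor has its axis 30 mm below this point.
- nogo_gap (a point): Centre of the mouth of the no-go gap, at the plate's top (110 mm above the bench), mid thickness, on the -y side of the gauge (y = -32 mm); axes as the gauge. Gap 16 mm wide, square edges; jaws marked red. A 20 mm shank stopped by it has its axis 6 mm above this point.
- rack: Hanging rail fixed to the bench: blue frame 260 mm wide (y), 280 mm high, posts 210 mm apart, flat cross rail 255 mm up. Its front (-x) looks towards the robot. Origin: on the bench, middle of the front; the foot reaches from 40 mm before to 100 mm behind it. Two hooks are clipped on 60 mm to either side of the middle; which is on which side varies.
- hook_green: Hook for passed pins: green plate (50 mm wide, 64 mm high) clipped on the rail, with a 16 mm round steel hook. Origin: where the hook's axis meets the plate's front, 250 mm above the bench. The hook runs level 35 mm to -x (towards the robot), then bends up at 35 degrees from level; centre of its round end: x = -74, z = +27 mm. y along the rail, z up.
- hook_red: The same hook with a red plate, for scrapped pins; it stays empty. Origin and axes as for hook_green.
- spray_can: Bystander: spray can, 64 mm in diameter, 150 mm high, standing loose; origin at the centre of its underside. Leave alone.
- piston: Bystander: aluminium piston standing on its skirt, 84 mm in diameter, 58 mm high; origin at the centre of its underside. Leave alone.
- wrench: Bystander: steel wrench 180 mm long lying flat on the bench to the right of the gauge; origin under its middle. Leave alone.
Mind the look-alikes: they are no part of the job. What is shaped like the gauge but orange or purple is not meant.

How it is judged:
By the outcome, as a careful person would: the job done as asked, in the order asked, and still so for the second after the job is handed in, with the robot touching nothing.
It also fails if it takes over 62 s, if anything falls off the work surface, if the arm or the gripper's body presses on something with over 40 N, if the wrist force passes 120 N, or if a joint passes its speed limit or range.

## Robot

A 6-joint arm with a two-finger parallel gripper is mounted at the origin on the work surface. World frame = base frame: x ahead of the robot, y to its left, z up, the work surface at z = 0. Lengths are in mm, angles in rad, forces in N, time in s.
With the tool pointing down it reaches from about 325 to 875 mm from the base axis. Payload 4.4 kg.
Tool frame: the origin (TCP) lies at the very end of the fingers, on their centre line; the grasp point (between the pads) lies 19 mm behind it; z points along the fingers, y is the line along which they close (so a half turn about z gives the same grasp; the last joint's range is limited). The gripper opens to 85 mm and grips with 20 to 120 N. Pads are 22 mm wide; open, the fingers measure 114 mm over their backs; the gripper's body (76 mm by 85 mm) begins 54 mm behind the grasp point. The pads swing forward as they close: fully open they stand 13 mm farther back than shut.
Start: joints at [-1.399, 0.207, 1.542, -0, 1.393, -0.15], TCP at [181.845, -545.49, 192.082] pointing down, gripper open.
Joint ranges: [-2.73, 2.73], [-0.86, 2.22], [0.23, 2.46], [-1.11, 4.25], [0.08, 2.63], [-2.82, 2.82]. Speed limits (rad/s): [2.79, 2.79, 3.14, 3.14, 3.14, 3.14].

## Interface

Orientations are given as a rotation vector (axis times angle).
In Python, from bench import bot gives the robot as it stands.
- The arm moves only by the shell command python3 -m crank 'ROWS' [OPENING] [FORCE]. ROWS is JSON, a list of rows, each a list of 2 entries, a list of its own where there are three numbers: the shift along the world's x, y, z in m, then the turn about the world's z in degrees. A call has 1 to 12 rows; each row shifts and turns the commanded pose from where the row before left it; what a row does not reach is not made up. A row lasts 1/10 s, in which the tool goes at most 50 mm and 8.59 degrees, less where a joint would pass 70% of its speed; a pose out of reach is approached as far as the arm can. A call with a gripper value outside its range is refused whole. OPENING is the opening, from 0 (shut) to 1 (fully open), set as the call begins (- or left out, the last holds). The fingers move at their own pace and stop on an object; FORCE is the grip in N (left out, the last holds). Time passes only in rows, so rows that do not move let the fingers close. It gives the time, the measured TCP pose, the force, the opening and the grip force at its end, in the units of the state.
- bot.get_state(): the state, without advancing time (a new reading comes with each control period).
- bot.camera(name): name is "scene" or "top" or "wrist"; returns (picture, depth): 400x640x3 uint8, blue, green, red; 400x640 float32, mm along the optical axis (not along the pixel's ray), 0 where there is no reading.
- bot.camera_info(name): a dict with "fx", "fy", "cx", "cy" (pixels), "k1" (the pictures are not rectified: a ray, as slopes to the right and down, at radius r is drawn at 1 + k1 r^2 times it, then the intrinsics apply), "rvec" (rotation vector, rad) and "tvec" (3), from world to camera coordinates, as OpenCV has them. Camera axes: x right, y down, z forward; pixel columns grow to the right and rows downward; lengths in mm; the calibration is good to about 2 mm. A picture is of the moment at which its call begins: read the wrist's pose just before it. camera_info takes no time and is no camera call; for the wrist camera it gives the pose at the moment of the call.
- bot.sign_off(): hands the job in; it is judged then, once.
The state is a dict: "t": time; "joints": joint angles; "joint_velocities": joint speeds; "joint_efforts": joint torques, N m; "tcp_pos": TCP position; "orientation": TCP orientation; "contact_force": force on the tool from outside, world axes, zero at the start; "wrist_torque": the same for the moment, N m; "finger_gap": finger opening in mm; "grip_force": force on a finger pad.
Only numpy, scipy, OpenCV 4.12 (cv2) and the standard library are available. Lean on these libraries where they do the work, as an engineer would, in place of code of your own. Each camera call takes 0.05 s, during which the arm holds its last target. There are 200 camera calls.

## Working session

There is one attempt and no reset: what is moved stays moved. The work goes in short steps, Python scripts to look and compute and a shell command to move; the robot and the scene stay as the last step left them, time stands still between calls to the robot, and variables do not carry over. Pictures are saved under pics/ and viewed, at most 10 in all, crops included, and the job is handed in when it is done.

```bash
ls; mkdir -p pics
python3 - <<'E'
from bench import bot
import cv2,numpy as np
print(bot.get_state())
for n in("scene","top"):
    p,d=bot.camera(n); cv2.imwrite(f"pics/{n}0.png",p); np.savez(f"{n}0.npz",p=p,d=d)
    print(bot.camera_info(n))
E
```

```text
pics
{'t': 0.0, 'joints': array([-1.39946902e+00,  2.07448626e-01,  1.54296960e+00,  9.09404969e-06,
        1.39350344e+00, -1.50510818e-01]), 'joint_velocities': array([-0.00116573, -0.00223174,  0.00077287, -0.00140379, -0.00187773,
       -0.00015409]), 'joint_efforts': array([-1.94477791e-03, -3.83041084e+01, -2.91595387e+01, -5.12329425e-04,
        1.06000595e-02, -2.00424083e-06]), 'tcp_pos': array([ 181.71770591, -544.6293385 ,  190.90220043]), 'orientation': array([-3.09870619e+00, -5.02987476e-01,  2.40017723e-05]), 'contact_force': array([ 0.19333149, -0.41339169, -0.07293273]), 'wrist_torque': array([0.02230702, 0.03710692, 0.00169989]), 'grip_force': 0.0, 'finger_gap': 85.29697165646712}
{'fx': 485.00451550312954, 'fy': 485.00451550312954, 'cx': 317.71919439194454, 'cy': 198.87101456095905, 'k1': -0.11235988678801605, 'rvec': array([ 2.33361099,  0.86822903, -0.31666842]), 'tvec': array([-353.48232285, -168.61236674, 1815.96128254])}
{'fx': 404.29836095873054, 'fy': 404.29836095873054, 'cx': 316.6829403740181, 'cy': 197.15100913784133, 'k1': -0.015286735073130959, 'rvec': array([ 2.20517075, -2.17121175,  0.1006998 ]), 'tvec': array([ -57.08529529,  547.87063817, 1430.69107776])}
```

View pics/scene0.png

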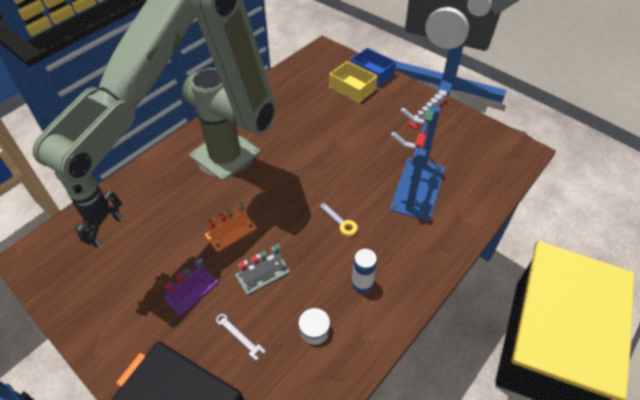

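View pics/top0.png

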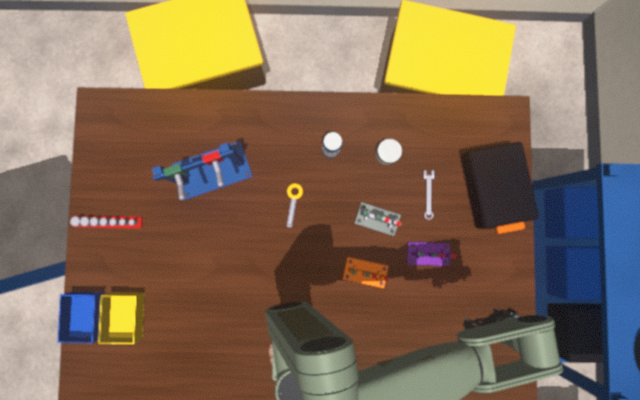

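The scene view shows three gauge shapes: grey (262,270), orange (230,228) and purple (190,288). In the top view they are at (378,218), (366,272) and (430,254). Only the grey steel one, with green and red jaws, fits the description. The pin's eye is at top (295,190) with its tip at (290,226). The rack's green plate is near top (175,172) and the red one near (212,158).

```bash
cat > h.py <<'E'
import cv2,numpy as np
from bench import bot
def K(i): return np.array([[i["fx"],0,i["cx"]],[0,i["fy"],i["cy"]],[0,0,1]]),np.array([i["k1"],0,0,0,0.])
def rays(i,uv):
    k,D=K(i); n=cv2.undistortPoints(np.float64(uv).reshape(-1,1,2),k,D).reshape(-1,2)
    R=cv2.Rodrigues(i["rvec"])[0]; return -R.T@i["tvec"], np.c_[n,np.ones(len(n))]@R
def plane(i,uv,z):
    o,d=rays(i,uv); return o+d*((z-o[2])/d[:,2])[:,None]
def cloud(i,d):
    v,u=np.mgrid[0:400,0:640]; o,r=rays(i,np.c_[u.ravel(),v.ravel()]); 
    w=o+r*d.reshape(-1,1); w[d.ravel()<=0]=np.nan; return w.reshape(400,640,3)
def proj(i,w):
    k,D=K(i); return cv2.projectPoints(np.float64(w).reshape(-1,1,3),i["rvec"],np.float64(i["tvec"]),k,D)[0].reshape(-1,2)
def tri(i1,u1,i2,u2):
    (a,p),(b,q)=rays(i1,[u1]),rays(i2,[u2]); p,q=p[0]/np.linalg.norm(p),q[0]/np.linalg.norm(q)
    s=np.linalg.lstsq(np.c_[p,-q],b-a,rcond=None)[0]; A,B=a+s[0]*p,b+s[1]*q
    return (A+B)/2,np.linalg.norm(A-B)
E
python3 - <<'E'
from h import *
for n in("top","scene"):
    f=np.load(n+"0.npz");p,d=f["p"],f["d"];i=bot.camera_info(n);W=cloud(i,d)
    hsv=cv2.cvtColor(p,cv2.COLOR_BGR2HSV);H,S,V=[hsv[...,k].astype(int) for k in range(3)]
    near=lambda x0,x1,y0,y1,z0,z1:(W[...,0]>x0)&(W[...,0]<x1)&(W[...,1]>y0)&(W[...,1]<y1)&(W[...,2]>z0)&(W[...,2]<z1)
    box=dict(top=(280,180,306,232),scene=(315,198,362,240))[n]
    m=np.zeros(d.shape,bool);m[box[1]:box[3],box[0]:box[2]]=1
    ye=m&(H>18)&(H<36)&(S>120)&(V>120); sh=m&(S<70)&(V>110)
    uv=lambda m:np.argwhere(m)[:,::-1]
    (c,_,_)=cv2.minAreaRect(uv(ye).astype(np.float32)); P=plane(i,uv(ye),15);print(n,"eye",ye.sum(),c,(P.min(0)+P.max(0))/2,P.max(0)-P.min(0))
    P=plane(i,uv(sh),14);Q=P[:,:2]-P[:,:2].mean(0);v=np.linalg.svd(Q)[2][0];print("shank",len(P),P.mean(0),v,Q@v@np.eye(1) if 0 else (np.ptp(Q@v)),"bench z",np.nanmedian(W[...,2][m&~ye&~sh]))
    C=plane(i,[dict(top=(378,218),scene=(262,270))[n]],50)[0]; print("gauge about",C)
    g=near(C[0]-90,C[0]+90,C[1]-90,C[1]+90,85,130)
    P=W[g];print("plate",len(P),np.median(P,0),np.percentile(P[:,2],[5,50,95]))
    for nm,cm in(("green",(H>40)&(H<90)&(S>70)),("red",((H<8)|(H>172))&(S>100))):
        q=g&cm; 
        if q.any(): print(nm,q.sum(),plane(i,uv(q),105).mean(0),uv(q).mean(0))
    for nm,cm in(("Rgreen",(H>40)&(H<90)&(S>70)),("Rred",((H<8)|(H>172))&(S>100))):
        q=near(500,900,50,500,180,330)&cm; print(nm,q.sum(),np.median(W[q],0) if q.any() else 0,uv(q).mean(0))
    # crop
t=cv2.imread("pics/top0.png");s=cv2.imread("pics/scene0.png")
r=lambda im,x,y,w,h:cv2.resize(im[y:y+h,x:x+w],(400,300),interpolation=cv2.INTER_CUBIC)
cv2.imwrite("pics/c1.png",np.vstack([np.hstack([r(t,338,188,80,60),r(s,222,235,80,60)]),np.hstack([r(t,145,125,120,90),r(s,370,90,120,90)])]))
E
```

```text
top eye 180 (294.5, 190.5) [572.14987063  31.77502679  15.        ] [54.51543497 54.54312539  0.        ]
shank 191 [491.02424195  43.07237551  14.        ] [-0.99027351  0.1391344 ] 102.8015857920462 bench z -0.4592855146540842
gauge about [ 476.39883005 -264.97701288   50.        ]
plate 124 [ 471.6566129  -271.96358625  108.82884255] [ 91.58115072 108.82884255 114.30765133]
green 14 [ 484.69046877 -238.84772418  105.        ] [373. 215.]
red 34 [ 463.20851704 -303.76200118  105.        ] [392.11764706 221.64705882]
Rgreen 133 [601.3600671  382.2232933  285.70234876] [172.13533835 170.21052632]
Rred 147 [641.72001531 269.38198955 284.52394363] [211.23129252 157.40136054]
scene eye 218 (348.5, 228.0) [574.24972775  29.99470574  15.        ] [57.45122855 64.88885232  0.        ]
shank 196 [491.47321079  42.77748517  14.        ] [ 0.98762942 -0.15680605] 105.40511782179757 bench z 0.8533170347029682
gauge about [ 489.75125628 -277.99494967   50.        ]
plate 274 [ 477.63049273 -276.0634183   105.78162351] [ 87.11554041 105.78162351 113.70423124]
green 17 [ 489.35572019 -244.14571007  105.        ] [268.17647059 252.76470588]
red 82 [ 469.33769021 -303.66865512  105.        ] [248.84146341 262.08536585]
Rgreen 67 [606.44356555 381.81845221 286.00560151] [429.11940299 115.05970149]
Rred 85 [647.92367563 266.46535702 285.3890678 ] [420.15294118 139.91764706]
```

View pics/c1.png

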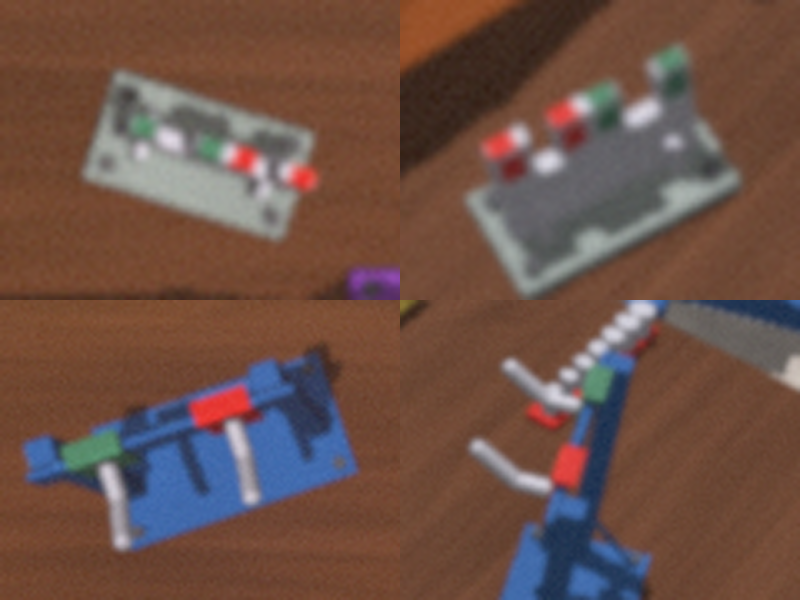

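The enlarged crop confirms it: the grey gauge has its green jaws on the left (+y) at crop (142,127) and (210,148), and its red jaws on the right. The green plate carries the left hook. The moves only turn about z, so I'll grip the eye across its sides. Later I'll loosen the grip so the shank swings down.

```bash
R='[[0.026,0.0385,0],-1.8]'; python3 -m crank '[[[0.026,0.0385,0],-1.8],[[0.026,0.0385,0],-1.8],[[0.026,0.0385,0],-1.8],[[0.026,0.0385,0],-1.8],[[0.026,0.0385,0],-1.8],[[0.026,0.0385,0],-1.8],[[0.026,0.0385,0],-1.8],[[0.026,0.0385,0],-1.8],[[0.026,0.0385,0],-1.8],[[0.026,0.0385,0],-1.8],[[0.026,0.0385,0],-1.8],[[0.026,0.0385,0],-1.8]]'
python3 -m crank '[[[0.026,0.0385,0],-1.8],[[0.026,0.0385,0],-1.8],[[0.026,0.0385,0],-1.7],[[0,0,0],0],[[0,0,0],0]]'
cat > look.py <<'E'
from h import *
import sys
def look(tag):
    i=bot.camera_info("wrist");p,d=bot.camera("wrist");cv2.imwrite(f"pics/{tag}.png",p);np.savez(tag+".npz",p=p,d=d,**i);return i,p,d
if __name__=="__main__": look(sys.argv[1]); s=bot.get_state();print(s["tcp_pos"],s["orientation"],s["t"])
E
python3 look.py w1
```

```text
t: 1.3
tcp_pos: [494.3, -81.6, 191.8]
orientation: [3.14, -0.088, -0.001]
contact_force: [0.5, -0.4, 0.3]
finger_gap: 85.1
grip_force: 0.0
t: 1.8
tcp_pos: [571.4, 32.9, 191.1]
orientation: [3.133, -0.228, -0.003]
contact_force: [-0.7, -0.3, 0.3]
finger_gap: 85.0
grip_force: 0.0
[571.07722072  31.92115686 191.29000431] [ 3.13253568e+00 -2.30366173e-01 -2.92945512e-03] 1.85
```

View pics/w1.png

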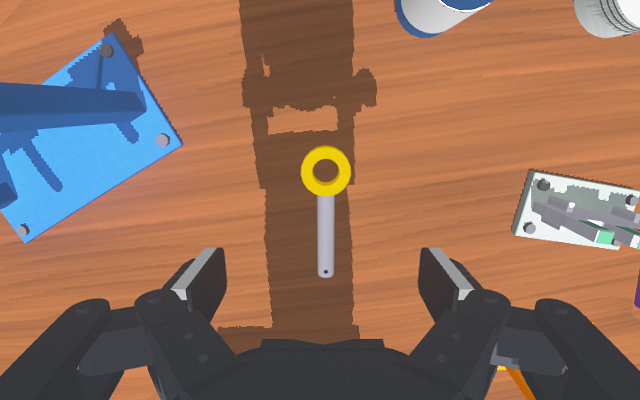

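The wrist view shows the yellow eye at (326,171) and the shank tip at (325,275), nearly aligned with the tool. I'll measure the pin from this view.

```bash
cat > pin.py <<'E'
from h import *
def pin(i,p,ztop=20):
    hsv=cv2.cvtColor(p,cv2.COLOR_BGR2HSV);H,S,V=[hsv[...,k].astype(int) for k in range(3)]
    y=((H>18)&(H<36)&(S>150)&(V>90)).astype(np.uint8)
    n,l,st,_=cv2.connectedComponentsWithStats(y);b=1+np.argmax(st[1:,4]);y=(l==b)
    P=plane(i,np.argwhere(y)[:,::-1],ztop);c,r=cv2.minEnclosingCircle(P[:,:2].astype(np.float32))
    return np.array(c),r,y,S,V
if __name__=="__main__":
    f=np.load("w1.npz");i={k:f[k] for k in("fx","fy","cx","cy","k1","rvec","tvec")}
    for k in("fx","fy","cx","cy","k1"):i[k]=float(i[k])
    c,r,y,S,V=pin(i,f["p"]);print("eye",c,r)
    m=(S<75)&(V>110);m[:200]=0;m[285:]=0;m[:,:300]=0;m[:,350:]=0
    P=plane(i,np.argwhere(m)[:,::-1],16)[:,:2];v=np.linalg.svd(P-P.mean(0))[2][0];v*=np.sign(v[0])
    print(m.sum(),P.mean(0),"yaw",np.degrees(np.arctan2(v[1],v[0])),"eye->shank mean yaw",np.degrees(np.arctan2(*(c-P.mean(0))[::-1])),np.ptp((P-P.mean(0))@v))
    o=bot.get_state()["orientation"];R=cv2.Rodrigues(o)[0];print("tool x yaw",np.degrees(np.arctan2(R[1,0],R[0,0])),"cam at",-cv2.Rodrigues(i["rvec"])[0].T@i["tvec"])
E
python3 pin.py
```

```text
eye [572.61468506  29.71787262] 28.718114852905273
1360 [492.58290827  41.26970639] yaw -8.471363867373787 eye->shank mean yaw -8.213380276413636 98.17168223780484
tool x yaw -8.411940638337908 cam at [637.89180659  24.2645363  373.90991478]
```

```bash
python3 -m crank '[[[0.0015,-0.002,-0.047],0],[[0,0,-0.047],0],[[0,0,-0.047],0],[[0,0,-0.030],0],[[0,0,-0.015],0],[[0,0,-0.006],0],[[0,0,0],0]]' 1
python3 -m crank '[[[0,0,0],0],[[0,0,0],0],[[0,0,0],0],[[0,0,0],0],[[0,0,0],0],[[0,0,0],0]]' 0 100
```

```text
t: 2.55
tcp_pos: [573.7, 29.2, 0.6]
orientation: [3.133, -0.234, 0.001]
contact_force: [-0.2, 0.2, -0.3]
finger_gap: 85.5
grip_force: 0.0
t: 3.15
tcp_pos: [573.4, 30.1, 0.2]
orientation: [-3.133, 0.232, -0.0]
contact_force: [0.3, -0.1, 0.7]
finger_gap: 0.0
grip_force: 0.0
```

```bash
python3 look.py w2
```

```text
[5.73327601e+02 3.00850891e+01 1.04327794e-01] [-3.13303303e+00  2.31568614e-01 -1.56759442e-05] 3.2
```

View pics/w2.png

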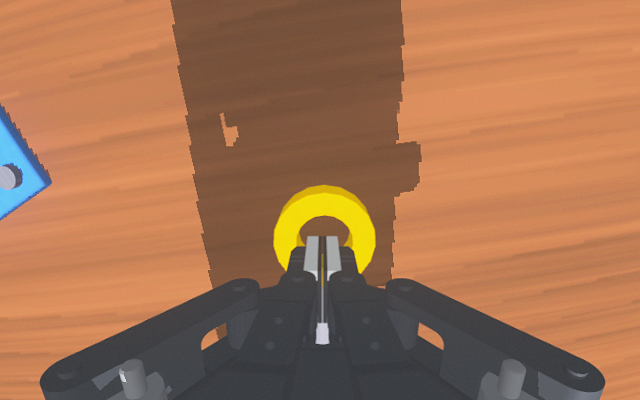

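The fingers are shut and appear inside the eye's hole at (323,250), so the grasp missed. I'll measure where the eye and the fingertips are.

Run:
```python
from h import *
from pin import pin
f=np.load("w2.npz");i={k:(f[k] if f[k].ndim else float(f[k])) for k in("fx","fy","cx","cy","k1","rvec","tvec")}
c,r,y,S,V=pin(i,f["p"]);print("eye",c,r)
W=cloud(i,f["d"])
print("ring z",np.nanmedian(W[200:210,315:335,2]),"tcp px",proj(i,[[573.3,30.1,0],[573.3,30.1,20]]))
for u,v in[(312,240),(332,240),(312,255),(332,255),(312,275),(332,275),(300,262),(345,262),(322,225)]:print((u,v),W[v,u])
```

```text
eye [573.93945312  29.50993919] 29.3651123046875
ring z 21.18557684637291 tcp px [[323.65561401 226.00971914]
 [323.82296012 238.75063163]]
(312, 240) [585.76797564  33.67386281  50.31957286]
(332, 240) [584.12477748  25.01079168  49.45329577]
(312, 255) [585.15040316  33.34220913  64.48935104]
(332, 255) [583.65307921  25.49730485  63.77557959]
(312, 275) [585.99950066  32.66381611  82.56812982]
(332, 275) [585.38158333  25.82827987  83.28417532]
(300, 262) [581.99605832  38.82769131  62.75903123]
(345, 262) [579.33042223  20.73500397  62.77936939]
(322, 225) [5.74282094e+02 3.09549188e+01 5.71520643e-01]
```

Run:
```python
from h import *
for t in("w1","w2"):
    f=np.load(t+".npz");i={k:(f[k] if f[k].ndim else float(f[k])) for k in("fx","fy","cx","cy","k1","rvec","tvec")}
    W=cloud(i,f["d"]);cam=-cv2.Rodrigues(i["rvec"])[0].T@i["tvec"];print(t,"cam",cam)
    if t=="w1":
        for u,v in[(195,265),(205,258),(215,255),(222,255),(222,280),(180,290),(215,300),(430,255),(470,290),(424,270)]:print((u,v),W[v,u])
    else:
        g=W[232:300,300:346];z=g[...,2];k=z>30;print("min finger z",z[k].min(),[ (r+232,np.round(np.nanmedian(W[r+232,306:318],0))) for r in range(0,60,3)])
```

```text
w1 cam [637.89180659  24.2645363  373.90991478]
(195, 265) [589.82771524  79.06965064 265.13722182]
(205, 258) [589.11864286  77.87863194 258.03019002]
(215, 255) [588.90820393  74.55951657 255.78696934]
(222, 255) [584.98094267  75.15547539 247.31237546]
(222, 280) [575.21298163  76.33252093 251.13685341]
(180, 290) [589.30120358  77.73741139 282.18197008]
(215, 300) [571.49179418  77.36649839 260.4096305 ]
(430, 255) [576.97382546 -10.19998537 256.65514971]
(470, 290) [575.59596737 -15.26062488 281.9926705 ]
(424, 270) [568.02957344  -8.72969135 251.95551434]
w2 cam [639.44002289  21.23666586 183.13009719]
min finger z 43.531029568800335 [(232, array([571.,  38.,   1.])), (235, array([569.,  38.,   1.])), (238, array([585.,  34.,  47.])), (241, array([585.,  34.,  50.])), (244, array([585.,  34.,  54.])), (247, array([585.,  34.,  57.])), (250, array([585.,  34.,  60.])), (253, array([585.,  34.,  63.])), (256, array([585.,  33.,  66.])), (259, array([585.,  33.,  68.])), (262, array([585.,  33.,  71.])), (265, array([585.,  33.,  74.])), (268, array([585.,  33.,  76.])), (271, array([585.,  33.,  78.])), (274, array([586.,  33.,  82.])), (277, array([586.,  33.,  84.])), (280, array([587.,  33.,  87.])), (283, array([586.,  33.,  89.])), (286, array([587.,  32.,  91.])), (289, array([587.,  33.,  93.]))]
```

The fingertips really end about 44 mm above the reported TCP: they stand at z≈45 when it reads 0. I'll open, go about 42 mm lower while watching the force, and close again.

```bash
python3 -m crank '[[[0,0,0],0],[[0,0,0],0],[[0,0,0],0],[[0,0,-0.020],0],[[0,0,-0.015],0],[[0,0,-0.007],0],[[0,0,0],0]]' 1
```

```text
t: 3.9
tcp_pos: [571.5, 30.2, -43.7]
orientation: [-3.133, 0.232, 0.006]
contact_force: [0.2, -0.3, -0.4]
finger_gap: 85.2
grip_force: 0.0
```

```bash
python3 -m crank '[[[0,0,0],0],[[0,0,0],0],[[0,0,0],0],[[0,0,0],0],[[0,0,0],0]]' 0 100
```

```text
t: 4.4
tcp_pos: [574.6, 29.8, -40.1]
orientation: [3.133, -0.231, 0.004]
contact_force: [-1.9, -0.4, 5.0]
finger_gap: 52.8
grip_force: 103.5
```

```bash
python3 -m crank '[[[0,0,0.010],0],[[0,0,0.020],0],[[0,0,0.04],0],[[0,0,0.04],0],[[0,0,0.02],0],[[0,0,0],0],[[0,0,0],0]]'; python3 look.py w3
```

```text
t: 5.1
tcp_pos: [572.7, 30.1, 87.7]
orientation: [-3.133, 0.232, 0.001]
contact_force: [-0.7, 0.6, -5.4]
finger_gap: 52.9
grip_force: 106.3
[571.49511577  30.19867801  86.2826778 ] [-3.13291132  0.23189662  0.0055945 ] 5.15
```

View pics/w3.png

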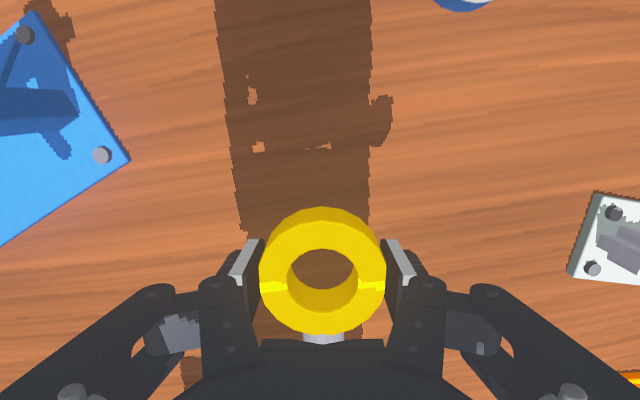

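The eye at (322,270) is held between the pads, and the force of −5.4 N matches its weight. Next I'll check its level and height from depth, and locate the gauge and hook accurately from the fixed views (jaw edges and rod).

```bash
cat > held.py <<'E'
from h import *
def held(f):
    i={k:(f[k] if f[k].ndim else float(f[k])) for k in("fx","fy","cx","cy","k1","rvec","tvec")}
    W=cloud(i,f["d"]);hsv=cv2.cvtColor(f["p"],cv2.COLOR_BGR2HSV);H,S,V=[hsv[...,k].astype(int) for k in range(3)]
    y=(H>18)&(H<36)&(S>150)&(V>90)
    return i,W,y
if __name__=="__main__":
    import sys
    i,W,y=held(np.load(sys.argv[1]+".npz"))
    P=W[y];P=P[np.isfinite(P[:,2])]
    rng=np.random.default_rng(0);best=None
    for _ in range(300):
        a=P[rng.choice(len(P),3,replace=False)];n=np.cross(a[1]-a[0],a[2]-a[0]);n/=np.linalg.norm(n)+1e-9
        k=abs((P-a[0])@n)<1.5
        if best is None or k.sum()>best.sum():best=k
    Q=P[best];c=Q.mean(0);n=np.linalg.svd(Q-c)[2][2];n*=np.sign(n[2]);print("n",n,"in",best.sum(),len(P))
    (e,r)=cv2.minEnclosingCircle(Q[:,:2].astype(np.float32));zt=c[2]-(n[:2]@(np.array(e)-c[:2]))/n[2]
    print("top face centre",e,zt,"r",r,"eye centre",np.array([*e,zt])-10*n)
E
python3 held.py w3
python3 - <<'E'
from h import *
T,S=[(bot.camera_info(n),np.load(n+"0.npz")) for n in("top","scene")]
# outer jaws: colour blobs in both views, upscale for print
for (i,f),n,b in((T,"top",(355,205,405,230)),(S,"scene",(236,238,284,276))):
    p=f["p"];hsv=cv2.cvtColor(p,cv2.COLOR_BGR2HSV).astype(int);H,s,V=hsv[...,0],hsv[...,1],hsv[...,2]
    box=np.zeros(H.shape,bool);box[b[1]:b[3],b[0]:b[2]]=1
    for nm,m in(("g",(H>45)&(H<90)&(s>60)),("r",((H<8)|(H>172))&(s>110))):
        N,l,st,ce=cv2.connectedComponentsWithStats((m&box).astype(np.uint8))
        for k in range(1,N):
            if st[k,4]>3:print(n,nm,st[k],ce[k].round(1),plane(i,[ce[k]],108)[0].round(1))
# hook rod: whitish pixels, by depth cloud
for (i,f),n in((T,"top"),(S,"scene")):
    W=cloud(i,f["d"]);p=f["p"];s=cv2.cvtColor(p,cv2.COLOR_BGR2HSV).astype(int)
    m=(s[...,1]<90)&(s[...,2]>90)&(W[...,2]>225)&(W[...,2]<310)&(W[...,0]>480)&(W[...,0]<680)&(W[...,1]>200)&(W[...,1]<430)
    N,l,st,ce=cv2.connectedComponentsWithStats(m.astype(np.uint8))
    for k in range(1,N):
        if st[k,4]<20:continue
        P=W[l==k];v=np.linalg.svd((P-P.mean(0))[:,:2])[2][0];v*=np.sign(v[0]);t=(P-P.mean(0))[:,:2]@v
        print(n,"rod",st[k],P.mean(0).round(),"yaw",np.degrees(np.arctan2(v[1],v[0])).round(1))
        for a in np.percentile(t,[3,50,97]):q=abs(t-a)<5;print("   ",np.median(P[q],0).round(1))
E
```

```text
n [-0.01677917  0.00134051  0.99985832] in 8201 11284
top face centre (570.3477172851562, 31.73708152770996) 148.5748617631711 r 28.007226943969727 eye centre [570.51550902  31.72367644 138.57627855]
top g [365 212   3   3   9] [366. 213.] [ 491.  -214.7  108. ]
top g [378 216   4   4  11] [379.5 217.2] [ 477.6 -260.6  108. ]
top r [384 217   5   5  17] [386.4 219.3] [ 470.8 -283.6  108. ]
top r [396 221   6   6  28] [398.8 223.5] [ 457.2 -325.7  108. ]
scene g [274 246   4   3   9] [275.7 246.9] [ 493.3 -216.4  108. ]
scene g [276 250   2   3   5] [276.6 251.2] [ 505.8 -225.4  108. ]
scene g [261 253   3   3   9] [262. 254.] [ 480.2 -260.3  108. ]
scene g [262 257   3   3   8] [263.1 258.1] [ 492.7 -268.2  108. ]
scene r [250 254   9  10  47] [254.1 258.6] [ 473.9 -286.5  108. ]
scene r [237 261  10  10  44] [241.8 265.1] [ 462.8 -325.3  108. ]
top rod [212 161  11  26 147] [598. 253. 265.] yaw 20.2
    [559.8 239.5 282.6]
    [598.2 252.6 260.8]
    [632.  265.4 254.3]
top rod [172 172  12  28 157] [559. 366. 265.] yaw 19.9
    [520.  351.7 283.1]
    [562.9 367.1 257.5]
    [591.8 377.  257.9]
scene rod [401 108  29  18 169] [568. 364. 269.] yaw 17.7
    [525.1 350.9 281.1]
    [569.4 363.4 255.9]
    [603.4 365.3 286.5]
scene rod [391 132  27  18 153] [602. 248. 263.] yaw 17.3
    [567.8 236.5 279.5]
    [600.7 246.9 258.4]
    [646.  248.4 262.8]
```

```bash
python3 -m crank '[[[-0.01,-0.015,0.030],-1],[[-0.02,-0.035,0.030],-1],[[-0.02,-0.04,0.02],-1],[[-0.02,-0.04,0],-1],[[-0.02,-0.04,0],-1],[[-0.02,-0.04,0],-1],[[-0.02,-0.04,0],-1],[[-0.02,-0.02,0],-1],[[-0.01,-0.01,0],-0.5],[[0,0,0],0],[[0,0,0],0]]'; python3 look.py w4
```

```text
t: 6.25
tcp_pos: [413.1, -248.6, 166.6]
orientation: [-3.105, 0.463, 0.002]
contact_force: [0.1, 0.4, -3.8]
finger_gap: 53.1
grip_force: 107.1
[ 413.57772484 -248.48536827  166.95550565] [-3.10560272e+00  4.61602369e-01  1.67818367e-03] 6.3
```

View pics/w4.png

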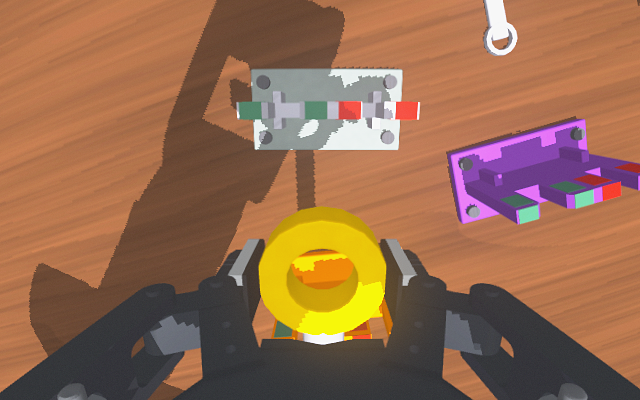

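The grey gauge is at (328,108). Its green jaws run from (238,110) to (327,110) and its red jaws from (338,110) to (420,110). The purple and orange look-alikes are off to the side.

```bash
python3 held.py w4
python3 - <<'E'
from held import *
f=np.load("w4.npz");i,W,y=held(f)
hsv=cv2.cvtColor(f["p"],cv2.COLOR_BGR2HSV).astype(int);H,s,V=hsv[...,0],hsv[...,1],hsv[...,2]
C={}
for nm,m in(("g",(H>45)&(H<95)&(s>60)),("r",((H<8)|(H>172))&(s>110))):
    m=m.copy();m[:98]=0;m[125:]=0;m[:,:225]=0;m[:,430:]=0
    N,l,st,ce=cv2.connectedComponentsWithStats(m.astype(np.uint8))
    C[nm]=sorted([(tuple(st[k]),k) for k in range(1,N) if st[k,4]>60])
    for q,k in C[nm]:
        P=plane(i,np.argwhere(l==k)[:,::-1],110);print(nm,q,P.mean(0).round(1),"depth z",np.nanmedian(W[l==k][:,2]).round(1))
    ks=[k for _,k in C[nm]];a=[q for q,_ in C[nm]]
    # inner edges of gap
    row=a[0][1]+a[0][3]/2
    e=plane(i,[[a[0][0]+a[0][2]-.5,row],[a[1][0]-.5,row]],110);print("  inner edges",e.round(1),"mid",e.mean(0).round(1),"w",np.linalg.norm(e[1]-e[0]).round(1))
    o=plane(i,[[a[0][0]-.5,row],[a[1][0]+a[1][2]-.5,row]],110);C[nm+'e']=np.r_[e,o]
d=C['ge'][2]-C['re'][3];print("plate width",np.linalg.norm(d),"yaw",np.degrees(np.arctan2(-d[0],d[1])),"centre",(C['ge'][2]+C['re'][3])/2)
o=f["rvec"];R=cv2.Rodrigues(bot.get_state()["orientation"])[0];print("tool yaw",np.degrees(np.arctan2(R[1,0],R[0,0])))
E
```

```text
n [-1.59352583e-02  7.19034998e-04  9.99872767e-01] in 8232 11753
top face centre (410.791015625, -247.1109619140625) 227.55779967915348 r 27.974197387695312 eye centre [ 410.95036821 -247.11815226  217.55907201]
g (np.int32(239), np.int32(102), np.int32(23), np.int32(18), np.int32(370)) [ 492.7 -217.5  110. ] depth z 111.7
g (np.int32(305), np.int32(101), np.int32(22), np.int32(18), np.int32(377)) [ 478.9 -262.5  110. ] depth z 111.6
  inner edges [[ 489.6 -225.3  110. ]
 [ 480.4 -254.8  110. ]] mid [ 485. -240.  110.] w 30.8
r (np.int32(339), np.int32(101), np.int32(22), np.int32(18), np.int32(396)) [ 472.1 -285.8  110. ] depth z 111.6
r (np.int32(395), np.int32(101), np.int32(23), np.int32(20), np.int32(395)) [ 460.1 -324.7  110. ] depth z 111.7
  inner edges [[ 469.5 -293.3  110. ]
 [ 462.5 -316.7  110. ]] mid [ 466. -305.  110.] w 24.4
plate width 128.48249927535255 yaw -16.58883476869725 centre [ 476.18503768 -271.03218987  110.        ]
tool yaw -16.90850048150715
```

```bash
python3 -m crank '[[[0.02,-0.002,0],0],[[0.04,-0.005,0],0.3],[[0.045,-0.005,0],0],[[0.035,-0.004,-0.02],0],[[0.0155,-0.002,-0.03],0],[[0,0,-0.031],0],[[0,0,0],0],[[0,0,0],0]]'; python3 look.py w5; python3 held.py w5
python3 - <<'E'
from h import *
for n in("scene","top"):
    p,d=bot.camera(n);np.savez(n+"5.npz",p=p,d=d);i=bot.camera_info(n)
    u,v=proj(i,[[490,-240,120]])[0].astype(int);cv2.imwrite(f"pics/{n}5c.png",cv2.resize(p[v-35:v+35,u-45:u+45],None,fx=4.4,fy=4.4,interpolation=cv2.INTER_CUBIC))
cv2.imwrite("pics/c5.png",np.hstack([cv2.imread("pics/scene5c.png"),cv2.imread("pics/top5c.png")]))
E
```

```text
t: 7.1
tcp_pos: [568.6, -266.0, 85.8]
orientation: [-3.107, 0.452, 0.004]
contact_force: [-0.2, 0.0, -4.1]
finger_gap: 53.0
grip_force: 107.2
[ 569.83255694 -267.24977295   87.84615546] [ 3.10843074e+00 -4.53161558e-01  1.62580466e-03] 7.15
n [-0.01429876  0.00243506  0.9998948 ] in 8194 11094
top face centre (566.5584716796875, -264.23590087890625) 146.77017808241754 r 28.0677433013916 eye centre [ 566.7014593  -264.26025149  136.77123006]
```

View pics/c5.png

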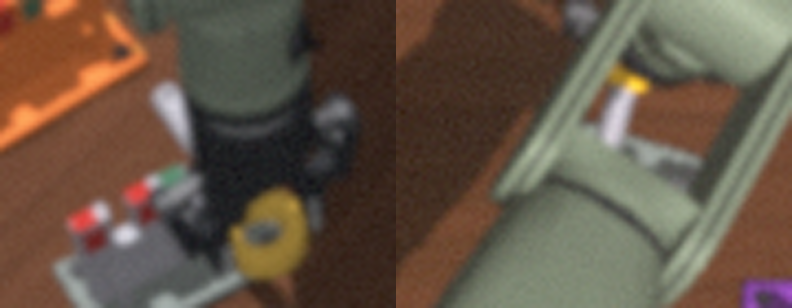

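The left crop (scene view) shows the shank tip sticking out over the green jaw at crop (170,100). The right crop (top view) is mostly hidden by the arm. I'll compare that tip pixel with the one expected.

Run:
```python
from h import *
f=np.load("scene5.npz");i=bot.camera_info("scene")
c0=proj(i,[[490,-240,120]])[0].astype(int)-[45,35]
e=np.array([566.6,-264.3,136]);yaw=np.radians(-16.6)
for a in(-18.6,-16.6,-14.6):
    u=np.array([np.cos(np.radians(a)),np.sin(np.radians(a)),0.0])
    print(a,[((proj(i,[e-k*u-[0,0,dz]])[0]-c0)*4.4).round(0) for k,dz in((130,0),(130,2),(105,0))])
W=cloud(i,f["d"]);p=f["p"];s=cv2.cvtColor(p,cv2.COLOR_BGR2HSV).astype(int)
m=(s[...,1]<80)&(s[...,2]>110);b=np.zeros_like(m);b[c0[1]+14:c0[1]+35,c0[0]+30:c0[0]+44]=1;m&=b
l=cv2.connectedComponentsWithStats(m.astype(np.uint8));k=1+np.argmax(l[2][1:,4]);q=l[1]==k;uv=np.argwhere(q)[:,::-1]
P=W[q];P=P[P[:,2]>110];print(q.sum(),((uv.mean(0)-c0)*4.4),np.median(P,0))
# axis direction in pixel vs expected
v=np.linalg.svd(uv-uv.mean(0))[2][0];print("px dir",np.degrees(np.arctan2(v[1],v[0])))
for a in(-18.6,-16.6,-14.6):
    u=np.array([np.cos(np.radians(a)),np.sin(np.radians(a)),0.0]);d=np.diff(proj(i,[e-130*u,e-100*u]),axis=0)[0];print(a,np.degrees(np.arctan2(d[1],d[0])))
pp=plane(i,uv,140)[:,:2];print("shank piece mean on z140",pp.mean(0),"bearing to eye",np.degrees(np.arctan2(*(e[:2]-pp.mean(0))[::-1])))
```

```text
-18.6 [array([168.,  87.]), array([168.,  88.]), array([185., 114.])]
-16.6 [array([162.,  90.]), array([162.,  91.]), array([180., 116.])]
-14.6 [array([156.,  93.]), array([156.,  95.]), array([175., 119.])]
95 [169.56210526 108.93473684] [ 462.48846383 -240.10688448  144.94955214]
px dir 69.19052436778419
-18.6 57.953441237627246
-16.6 55.73003671705873
-14.6 53.525243652639205
shank piece mean on z140 [ 458.91378637 -236.47405486] bearing to eye -14.488228240304442
```

```bash
python3 -m crank '[[[0,0,-0.010],0],[[0,0,-0.008],0],[[0,0,-0.006],0],[[0,0,-0.005],0],[[0,0,0],0]]'; python3 -m crank '[[[0,0,-0.005],0],[[0,0,-0.005],0],[[0,0,0],0]]'
```

```text
t: 7.75
tcp_pos: [568.1, -266.7, 56.6]
orientation: [-3.106, 0.456, 0.004]
contact_force: [0.1, 1.7, -3.9]
finger_gap: 53.2
grip_force: 107.2
t: 8.05
tcp_pos: [568.9, -267.0, 47.1]
orientation: [-3.107, 0.455, 0.001]
contact_force: [0.7, 4.3, -4.0]
finger_gap: 53.0
grip_force: 107.3
```

```bash
python3 -m crank '[[[0.0005,0.002,0],0],[[0,0,-0.004],0],[[0,0,-0.004],0],[[0,0,0],0],[[0,0,0],0]]'; python3 -m crank '[[[0,0,-0.003],0],[[0,0,-0.003],0],[[0,0,0],0],[[0,0,0],0]]'
```

```text
t: 8.55
tcp_pos: [569.1, -266.0, 39.6]
orientation: [3.108, -0.455, -0.001]
contact_force: [-1.0, -0.2, -4.1]
finger_gap: 53.4
grip_force: 107.2
t: 8.95
tcp_pos: [569.3, -265.7, 33.7]
orientation: [-3.108, 0.455, 0.001]
contact_force: [-0.4, -0.3, -5.1]
finger_gap: 53.2
grip_force: 107.2
```

```bash
python3 -m crank '[[[0,0,-0.0015],0],[[0,0,-0.001],0],[[0,0,0],0],[[0,0,0],0]]'; python3 -m crank '[[[0,0,-0.001],0],[[0,0,-0.0005],0],[[0,0,0],0],[[0,0,0],0]]'; python3 look.py w6; python3 held.py w6
```

```text
t: 9.35
tcp_pos: [569.4, -265.8, 31.4]
orientation: [-3.108, 0.455, 0.0]
contact_force: [0.1, -0.3, -4.6]
finger_gap: 53.1
grip_force: 107.2
t: 9.75
tcp_pos: [569.7, -265.9, 30.2]
orientation: [3.108, -0.455, 0.001]
contact_force: [0.9, -0.4, -2.9]
finger_gap: 53.2
grip_force: 107.3
[ 569.67120455 -265.92412064   30.16152134] [ 3.10829703e+00 -4.55179437e-01  7.61582853e-04] 9.8
n [-0.004324    0.00106841  0.99999008] in 8242 11102
top face centre (567.444091796875, -264.3525390625) 91.07331534864619 r 28.193517684936523 eye centre [ 567.48733177 -264.36322313   81.07341454]
```

```bash
python3 -m crank '[[[0,0,-0.001],0],[[0,0,-0.001],0],[[0,0,0],0],[[0,0,0],0]]'; python3 look.py w6; python3 held.py w6
```

```text
t: 10.2
tcp_pos: [569.9, -266.0, 28.4]
orientation: [3.108, -0.455, 0.002]
contact_force: [1.4, -0.2, -1.0]
finger_gap: 53.6
grip_force: 107.6
[ 569.87127743 -266.00949047   28.34673334] [ 3.10814643e+00 -4.55159286e-01  1.45792103e-03] 10.25
n [ 0.01652314 -0.00789375  0.99983232] in 8276 11053
top face centre (567.9120483398438, -264.5071105957031) 89.27914461047958 r 28.002540588378906 eye centre [ 567.74681693 -264.42817306   79.28082138]
```

The shank is seated on the floor of the go gap: its axis is at z≈80, the floor carries about 3.5 N, and the pitch levelled on contact. Now I'll take it out and over to the no-go gap.

```bash
python3 -m crank '[[[0,0,0.01],0],[[0,0,0.025],0],[[0,0,0.03],0],[[-0.008,-0.025,0],0],[[-0.0103,-0.0363,0],0],[[0,0,-0.01],0],[[0,0,-0.008],0],[[0,0,-0.003],0],[[0,0,0],0],[[0,0,0],0]]'; python3 look.py w7; python3 held.py w7
```

```text
t: 11.25
tcp_pos: [551.3, -326.2, 71.7]
orientation: [-3.108, 0.453, 0.001]
contact_force: [0.5, -0.9, -4.2]
finger_gap: 53.2
grip_force: 107.2
[ 551.57263495 -326.53332139   72.10911598] [ 3.10860460e+00 -4.53590835e-01  3.33116601e-04] 11.3
n [-0.01743141  0.00254688  0.99984482] in 8161 11081
top face centre (548.997314453125, -324.3568115234375) 132.6021046883086 r 27.95771598815918 eye centre [ 549.17162856 -324.38228029  122.60365651]
```

```bash
python3 -m crank '[[[0,0,-0.0015],0],[[0,0,-0.0015],0],[[0,0,0],0],[[0,0,0],0]]'; python3 -m crank '[[[0,0,-0.0015],0],[[0,0,0],0],[[0,0,0],0]]'
```

```text
t: 11.7
tcp_pos: [551.1, -327.1, 68.9]
orientation: [-3.108, 0.455, 0.0]
contact_force: [0.4, 0.4, -4.6]
finger_gap: 53.2
grip_force: 107.2
t: 12.0
tcp_pos: [551.2, -327.1, 67.4]
orientation: [-3.108, 0.455, 0.0]
contact_force: [-0.4, -0.3, -4.7]
finger_gap: 53.4
grip_force: 107.3
```

```bash
python3 -m crank '[[[0,0,-0.0015],0],[[0,0,0],0],[[0,0,0],0]]'; python3 look.py w8; python3 held.py w8
```

```text
t: 12.3
tcp_pos: [551.2, -327.0, 66.0]
orientation: [-3.108, 0.455, -0.0]
contact_force: [0.2, -0.3, -3.5]
finger_gap: 53.0
grip_force: 107.4
[ 551.21258836 -327.0101057    66.04076738] [-3.10826869e+00  4.55202360e-01 -8.44543956e-05] 12.35
n [-4.15185012e-03  1.57227379e-05  9.99991381e-01] in 8222 11055
top face centre (548.9146728515625, -325.2169494628906) 126.9691288320107 r 27.970340728759766 eye centre [ 548.95619135 -325.21710669  116.96921502]
```

```bash
python3 -m crank '[[[0,0,-0.0015],0],[[0,0,-0.001],0],[[0,0,0],0],[[0,0,0],0],[[0,0,0],0]]'; python3 look.py w8; python3 held.py w8
```

```text
t: 12.85
tcp_pos: [551.4, -327.1, 63.7]
orientation: [-3.108, 0.455, -0.001]
contact_force: [0.5, 1.5, -0.6]
finger_gap: 53.3
grip_force: 107.6
[ 551.35513198 -327.05543037   63.64677482] [-3.10836204e+00  4.55203996e-01 -6.29732466e-04] 12.9
n [ 0.01895134 -0.0062536   0.99980085] in 8342 11009
top face centre (549.1688842773438, -325.1957702636719) 124.59739087605365 r 28.132001876831055 eye centre [ 548.97937084 -325.13323427  114.59938238]
```

The no-go gap stops the shank with its axis 6 mm above the mouth, at about 4 N. Now I'll lift and carry the pin to the space in front of the rack.

```bash
python3 -m crank '[[[0,0,0.015],0],[[0,0,0.03],0],[[0,0,0.04],0],[[0,0.01,0.03],3],[[-0.008,0.03,0],4],[[-0.008,0.047,0],4],[[-0.008,0.047,0],4],[[-0.008,0.047,0],4],[[-0.008,0.047,0],4],[[-0.008,0.047,0],4],[[-0.008,0.047,0],4],[[-0.008,0.047,0],4]]'; python3 -m crank '[[[-0.008,0.047,0],1.6],[[-0.008,0.047,0],0],[[-0.005,0.03,0],0],[[0,0.02,0],0],[[0,0,0],0],[[0,0,0],0]]'; python3 look.py w9; python3 held.py w9
```

```text
t: 14.1
tcp_pos: [486.7, 43.1, 179.3]
orientation: [3.1, 0.504, 0.003]
contact_force: [1.7, -0.0, -3.7]
finger_gap: 53.0
grip_force: 107.2
t: 14.7
tcp_pos: [466.2, 185.6, 178.9]
orientation: [3.093, 0.546, 0.001]
contact_force: [0.3, 0.3, -4.6]
finger_gap: 53.1
grip_force: 107.3
[466.30372045 185.16172136 178.77253839] [3.09311608e+00 5.43757508e-01 7.30731500e-04] 14.75
n [-0.01810702 -0.00613765  0.99981722] in 8260 11274
top face centre (463.8526306152344, 185.64422607421875) 239.85180179499324 r 28.116146087646484 eye centre [464.03370081 185.70560254 229.85362964]
```

View pics/w9.png

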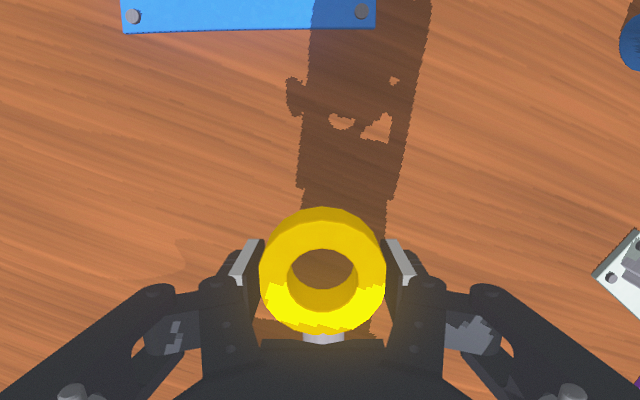

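The eye is still level at (322,270) and the rack's foot edge at (250,30) is square to the tool. I'll go lower, ease the grip to 20 N and see whether the shank swings down.

```bash
python3 -m crank '[[[0,0,-0.03],0],[[0,0,-0.035],0],[[0,0,-0.01],0],[[0,0,0],0]]'; python3 -m crank '[[[0,0,0],0],[[0,0,0],0],[[0,0,0],0],[[0,0,0],0],[[0,0,0],0]]' 0 20; python3 look.py w10; python3 held.py w10
```

```text
t: 15.15
tcp_pos: [464.3, 184.4, 101.6]
orientation: [3.094, 0.541, -0.008]
contact_force: [-0.1, 1.1, -4.5]
finger_gap: 52.7
grip_force: 107.2
t: 15.65
tcp_pos: [466.6, 186.0, 104.1]
orientation: [3.094, 0.544, 0.002]
contact_force: [0.2, -0.4, -4.3]
finger_gap: 52.9
grip_force: 107.2
[466.37303331 185.99885716 103.8468141 ] [-3.09409781e+00 -5.44114759e-01 -1.15399791e-03] 15.7
n [-0.01788345 -0.00694863  0.99981593] in 8245 11236
top face centre (464.3851623535156, 185.7880401611328) 164.99501200209065 r 28.008325576782227 eye centre [464.56399685 185.85752644 154.99685268]
```

The grip stayed at 107 N. I'll try again with a changed opening target.

```bash
python3 -m crank '[[[0,0,0],0],[[0,0,0],0],[[0,0,0],0]]' 0.3 20;  python3 look.py w10; python3 held.py w10
```

```text
t: 16.0
tcp_pos: [466.1, 185.9, 103.4]
orientation: [3.094, 0.544, -0.0]
contact_force: [-0.3, -0.1, -4.2]
finger_gap: 52.7
grip_force: 107.2
[466.0800597  185.89791989 103.35121956] [-3.09414375e+00 -5.43916070e-01  2.76241268e-04] 16.05
n [-0.01793581 -0.00768197  0.99980963] in 8216 11246
top face centre (463.7380676269531, 186.03102111816406) 164.3066260937757 r 28.072580337524414 eye centre [463.91742569 186.10784079 154.3085298 ]
```

```bash
python3 -m crank '[[[0,0,-0.03],0],[[0,0,-0.03],0],[[0,0,0],0]]' 0.62 20; python3 -m crank '[[[0,0,0],0],[[0,0,0],0]]' 0.635 20;  python3 look.py w10; python3 held.py w10
```

```text
t: 16.35
tcp_pos: [461.4, 184.9, 39.3]
orientation: [3.094, 0.544, -0.017]
contact_force: [-2.0, 0.1, -5.0]
finger_gap: 53.1
grip_force: 101.1
t: 16.55
tcp_pos: [467.9, 186.3, 45.1]
orientation: [-3.094, -0.544, -0.005]
contact_force: [0.5, -0.4, -3.9]
finger_gap: 54.4
grip_force: 64.2
[468.119247   186.31258432  45.39082937] [-3.09401584 -0.54393774 -0.00625778] 16.6
n [-0.02647807 -0.00968478  0.99960248] in 8293 11375
top face centre (465.4144592285156, 186.25489807128906) 106.43732570561843 r 27.867233276367188 eye centre [465.67923996 186.35174583  96.44130091]
```

```bash
python3 -m crank '[[[0,0,0],0],[[0,0,0],0]]' 0.645 20;  python3 look.py w10; python3 held.py w10; python3 -m crank '[[[0,0,0],0],[[0,0,0],0]]' 0.65 20;  python3 look.py w10; python3 held.py w10
```

```text
t: 16.8
tcp_pos: [467.1, 186.1, 44.6]
orientation: [-3.094, -0.544, -0.004]
contact_force: [0.5, -0.3, -4.1]
finger_gap: 55.2
grip_force: 41.8
[466.85264654 186.02319938  44.33118339] [-3.09410527e+00 -5.43846309e-01 -2.70563662e-03] 16.85
n [-0.03346919 -0.01187808  0.99936916] in 8284 11432
top face centre (464.7518615722656, 186.08558654785156) 106.14167536493655 r 27.879751205444336 eye centre [465.08655343 186.20436732  96.14798373]
t: 17.05
tcp_pos: [466.2, 185.9, 43.6]
orientation: [-3.094, -0.544, -0.0]
contact_force: [0.5, 0.2, -4.3]
finger_gap: 55.8
grip_force: 31.5
[466.17096582 185.89469028  43.5313463 ] [-3.09414631e+00 -5.43816463e-01 -2.29713507e-04] 17.1
n [-0.03489083 -0.01230606  0.99931536] in 8241 11461
top face centre (463.77001953125, 185.90089416503906) 105.21195110673342 r 28.06884765625 eye centre [464.11892786 186.02395472  95.2187975 ]
```

```bash
python3 -m crank '[[[0,0,0],0],[[0,0,0],0]]' 0.655 20;  python3 look.py w10; python3 held.py w10; python3 -m crank '[[[0,0,0],0],[[0,0,0],0]]' 0.658 20;  python3 look.py w10; python3 held.py w10
```

```text
t: 17.3
tcp_pos: [466.1, 185.9, 43.4]
orientation: [-3.094, -0.544, 0.0]
contact_force: [-0.8, 0.3, -3.9]
finger_gap: 56.1
grip_force: 21.9
[466.09923314 185.85763971  43.36187794] [-3.09416418e+00 -5.43753197e-01  2.31140323e-04] 17.35
n [-0.03960998 -0.01567933  0.99909219] in 8230 11482
top face centre (463.6312561035156, 186.01071166992188) 105.1303188859666 r 28.06981086730957 eye centre [464.02735592 186.16750498  95.13939697]
t: 17.55
tcp_pos: [466.0, 185.9, 43.4]
orientation: [3.094, 0.544, -0.001]
contact_force: [0.4, -0.2, -3.6]
finger_gap: 56.5
grip_force: 16.2
[465.98482646 185.84114718  43.36359443] [ 3.09414374e+00  5.43852621e-01 -6.02873297e-04] 17.6
n [-0.39154158 -0.14555129  0.90857581] in 6008 11666
top face centre (461.8084411621094, 184.9783935546875) 103.75809164994357 r 27.637475967407227 eye centre [465.72385701 186.43390644  94.67233351]
```

It is swinging (already 25° at 16 N). I'll raise it so the shank can come down all the way.

```bash
python3 -m crank '[[[0,0,0.005],0],[[0,0,0.015],0],[[0,0,0.02],0],[[0,0,0.02],0],[[0,0,0.005],0],[[0,0,0],0],[[0,0,0],0]]';  python3 look.py w10; python3 held.py w10
```

```text
t: 18.3
tcp_pos: [465.3, 185.7, 107.6]
orientation: [-3.094, -0.544, 0.002]
contact_force: [0.2, 0.3, -4.6]
finger_gap: 56.3
grip_force: 16.3
[464.94842311 185.61749231 107.15817322] [ 3.09406325  0.54385322 -0.00411895] 18.35
n [-0.67572249 -0.25382755  0.69207709] in 2907 8693
top face centre (459.1553955078125, 184.01705932617188) 164.77700486654257 r 28.050235748291016 eye centre [465.9126204  186.55533478 157.85623399]
```

The shank now hangs 46° down, so the hole axis is within about 9° of the hook's rising end, which suits threading it on. I'll tighten the grip a little and move in front of the green hook to look.

```bash
python3 -m crank '[[[0,0,0],0],[[-0.004,0.012,0.015],0],[[-0.008,0.03,0.03],0],[[-0.008,0.03,0.035],0],[[-0.008,0.03,0.035],0],[[-0.006,0.02,0.02],0],[[-0.002,0.010,0.007],0],[[0,0,0],0],[[0,0,0],0]]' 0.64 20; python3 look.py w11; python3 held.py w11
python3 - <<'E'
from held import *
f=np.load("w11.npz");i,W,y=held(f)
s=cv2.cvtColor(f["p"],cv2.COLOR_BGR2HSV).astype(int)
near=(W[...,2]>225)&(W[...,2]<330)&(W[...,0]>490)&(W[...,0]<660)&(W[...,1]>310)&(W[...,1]<430)
g=near&(s[...,0]>45)&(s[...,0]<95)&(s[...,1]>70);r=near&(s[...,1]<70)
for nm,m in(("green",g),("rod",r)):
    P=W[m];print(nm,m.sum(),np.argwhere(m)[:,::-1].mean(0) if m.any() else"")
    if m.sum()>50:
        for a in np.arange(500,640,10):
            q=P[abs(P[:,0]-a)<5]
            if len(q)>10:print("  x",a,len(q),"y",np.percentile(q[:,1],[3,50,97]).round(1),"z",np.percentile(q[:,2],[3,50,97]).round(1))
E
```

```text
t: 19.25
tcp_pos: [429.3, 316.5, 248.1]
orientation: [3.092, 0.543, -0.006]
contact_force: [0.3, 0.4, -4.6]
finger_gap: 55.8
grip_force: 23.1
[429.22381021 316.19664043 247.7602556 ] [ 3.09213219  0.5420339  -0.00715399] 19.3
n [-0.67698891 -0.24124316  0.69533283] in 2841 20409
top face centre (181.5913848876953, 214.90951538085938) 34.63553214806285 r 482.4321594238281 eye centre [188.36127403 217.32194698  27.68220383]
green 0 
rod 1567 [320.68474793  22.07594129]
  x 520 685 y [345.8 352.1 359.1] z [278.7 283.6 286.4]
  x 530 797 y [346.3 353.9 362.1] z [276.4 282.4 286.3]
  x 540 85 y [348.6 351.  355.2] z [271.7 277.8 280.1]
```

View pics/w11.png

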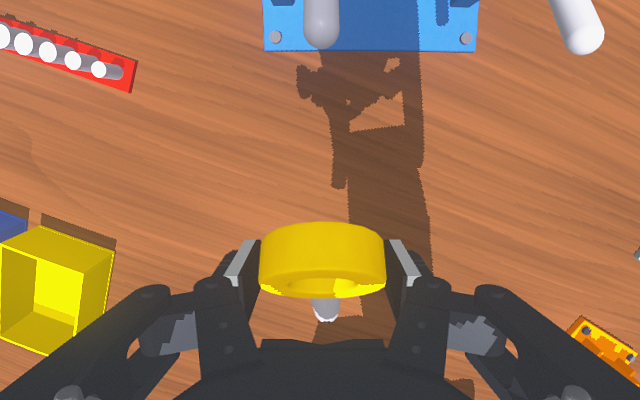

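The green hook's round end is at (321,25), straight ahead of the eye at (322,260). The red hook's end is off to the right at (580,35). I'll work out the eye and hook end positions.

```bash
cat > eh.py <<'E'
from held import *
import sys
from scipy.optimize import least_squares
f=np.load(sys.argv[1]+".npz");i,W,y=held(f);u=np.array([np.cos(np.radians(20)),np.sin(np.radians(20)),0])
s=cv2.cvtColor(f["p"],cv2.COLOR_BGR2HSV).astype(int)
near=(W[...,2]>255)&(W[...,2]<295)&(W[...,0]>490)&(W[...,0]<580)&(W[...,1]>325)&(W[...,1]<390)&(s[...,1]<70)
P=W[near]
if len(P)>50:
    d=np.array([-u[0]*np.cos(.611),-u[1]*np.cos(.611),np.sin(.611)])
    def res(c):
        q=P-c[:3];t=np.minimum(q@d,1e9);return np.where(t>0,np.linalg.norm(q,axis=1),np.linalg.norm(q-np.outer(t,d),axis=1))-8
    o=least_squares(res,P.mean(0)-[0,0,5],loss="soft_l1");print("tip centre",o.x.round(1),"rms",np.sqrt((res(o.x)**2).mean()).round(2),len(P))
m=y.copy();m[:200]=0;m[:,:255]=0;m[:,390:]=0
P=W[m];P=P[abs(P[:,2]-np.nanmedian(P[:,2]))<50]
# outer cylinder r28 / planes: fit eye centre with pitch: points lie on surface of disc radius 28, half thickness 10
h=bot.get_state();R=cv2.Rodrigues(h["orientation"])[0];tx=R[:,0];ty=R[:,1]
def r2(p):
    n=-np.sin(p[3])*tx+np.cos(p[3])*np.array([0,0,1.]);q=P-p[:3];a=q@n;r=np.linalg.norm(q-np.outer(a,n),axis=1)
    return np.minimum.reduce([abs(r-28)+np.maximum(abs(a)-10,0),abs(a-10)+np.maximum(r-28,0)+np.maximum(15-r,0),abs(r-15)+np.maximum(abs(a)-10,0)])
o=least_squares(r2,[*(h["tcp_pos"]+[0,0,50]),.8],loss="soft_l1",x_scale=[5,5,5,.1])
print("eye",o.x[:3].round(1),"tilt",np.degrees(o.x[3]).round(1),"med res",np.median(r2(o.x)).round(2),"tcp",h["tcp_pos"].round(1))
E
python3 eh.py w11
```

```text
tip centre [524.8 352.6 278. ] rms 0.48 1567
eye [429.3 317.3 297.9] tilt 47.0 med res 0.3 tcp [429.2 316.2 247.8]
```

```bash
python3 -m crank '[[[0.02,0.007,0],0],[[0.035,0.013,-0.001],0],[[0.0175,0.007,-0.0017],0],[[0,0,0],0],[[0,0,0],0],[[0,0,0],0]]'; python3 look.py w12; python3 eh.py w12
```

```text
t: 19.9
tcp_pos: [501.7, 343.8, 246.5]
orientation: [3.094, 0.542, -0.005]
contact_force: [-0.2, 0.9, -4.4]
finger_gap: 56.3
grip_force: 23.2
[501.73094492 344.05580959 247.00987355] [ 3.09370156e+00  5.43049005e-01 -2.85404598e-03] 19.95
tip centre [525.3 353.  278.3] rms 2.61 4071
eye [501.8 344.5 296.2] tilt 48.6 med res 0.31 tcp [501.7 344.1 247. ]
```

```bash
python3 -m crank '[[[0.007,0.0025,-0.0055],0],[[0.007,0.0025,-0.0053],0],[[0.007,0.0025,-0.0052],0],[[0.007,0.0026,-0.0052],0],[[0,0,0],0],[[0,0,0],0]]'
```

```text
t: 20.55
tcp_pos: [530.6, 354.9, 225.9]
orientation: [3.094, 0.544, -0.002]
contact_force: [0.3, 0.7, -5.2]
finger_gap: 56.0
grip_force: 23.2
```

```bash
python3 -m crank '[[[0.007,0.0025,-0.0052],0],[[0.007,0.0025,-0.0052],0],[[0,0,0],0],[[0,0,0],0]]'; python3 look.py w13; python3 eh.py w13
```

```text
t: 20.95
tcp_pos: [544.5, 359.9, 215.6]
orientation: [3.094, 0.544, -0.002]
contact_force: [-0.3, 0.2, -4.3]
finger_gap: 55.9
grip_force: 23.2
[544.56346112 359.94439097 215.91237322] [ 3.09408613e+00  5.43750068e-01 -9.55733877e-04] 21.0
tip centre [528.  346.9 293.4] rms 13.61 5584
eye [544.6 360.6 265.2] tilt 48.7 med res 0.29 tcp [544.6 359.9 215.9]
```

The eye is threaded 25 mm past the hook's end without contact. I'll let the ring down onto the hook and open slowly so the pin swings gently.

```bash
python3 -m crank '[[[0,0,-0.002],0],[[0,0,-0.002],0],[[0,0,-0.001],0],[[0,0,0],0],[[0,0,0],0],[[0,0,0],0],[[0,0,0],0]]' 0.658; python3 look.py w14; python3 eh.py w14
```

```text
t: 21.7
tcp_pos: [544.7, 360.0, 211.3]
orientation: [-3.094, -0.544, -0.0]
contact_force: [0.2, -0.1, -4.2]
finger_gap: 56.1
grip_force: 16.3
[544.7032238  360.02382287 211.25015661] [-3.09409306e+00 -5.43900037e-01 -3.16708469e-04] 21.75
tip centre [528.8 346.4 292.7] rms 14.2 6236
eye [544.7 360.7 261. ] tilt 49.0 med res 0.29 tcp [544.7 360.  211.3]
```

```bash
python3 -m crank '[[[0,0,0],0],[[0,0,0],0],[[0,0,0],0],[[0,0,0],0],[[0,0,0],0]]' 0.664;python3 look.py w14; python3 eh.py w14;  python3 -m crank '[[[0,0,0],0],[[0,0,0],0],[[0,0,0],0],[[0,0,0],0],[[0,0,0],0]]' 0.668; python3 look.py w14; python3 eh.py w14
```

```text
t: 22.25
tcp_pos: [545.2, 360.1, 211.6]
orientation: [-3.094, -0.544, -0.002]
contact_force: [1.7, 1.2, -3.4]
finger_gap: 57.0
grip_force: 6.5
[545.1589196  360.11939601 211.56903031] [-3.09389425e+00 -5.43653152e-01 -2.04228900e-03] 22.3
tip centre [ 33.8 166.  661.6] rms 14.54 6166
eye [546.8 361.4 259. ] tilt 79.1 med res 0.44 tcp [545.2 360.1 211.6]
t: 22.8
tcp_pos: [544.7, 360.0, 211.4]
orientation: [-3.094, -0.544, -0.001]
contact_force: [0.6, 0.3, -1.2]
finger_gap: 57.3
grip_force: 2.2
[544.73261378 359.99093842 211.3712451 ] [-3.09412944e+00 -5.43887505e-01 -5.60431296e-04] 22.85
tip centre [ 42.5 169.1 655. ] rms 14.53 6234
eye [546.4 361.3 258.7] tilt 77.9 med res 0.44 tcp [544.7 360.  211.4]
```

```bash
python3 -m crank '[[[0,0,0],0],[[0,0,0],0],[[0,0,0],0]]' 0.70; python3 -m crank '[[[0,0,0],0],[[0,0,0],0],[[0,0,0],0],[[0,0,0],0],[[0,0,0],0],[[0,0,0],0]]' 0.95; python3 look.py w15; python3 eh.py w15
```

```text
t: 23.15
tcp_pos: [544.6, 360.1, 211.5]
orientation: [-3.094, -0.544, -0.0]
contact_force: [-0.4, -1.6, 0.0]
finger_gap: 59.9
grip_force: 0.0
t: 23.75
tcp_pos: [544.6, 360.0, 211.1]
orientation: [3.094, 0.544, -0.0]
contact_force: [-0.3, -0.7, 0.2]
finger_gap: 81.0
grip_force: 0.0
[544.64423067 359.98260135 211.13155245] [-3.09416189e+00 -5.43842995e-01  1.59484704e-05] 23.8
tip centre [525.3 352.4 277.8] rms 11.8 4389
eye [572.9 371.7 243.7] tilt 90.9 med res 0.34 tcp [544.6 360.  211.1]
```

The pin has slid to the hook's level part and hangs vertical (tilt 90.9°). I'll withdraw straight up and then back, and check that it is still.

```bash
python3 -m crank '[[[0,0,0.01],0],[[0,0,0.03],0],[[0,0,0.04],0],[[0,0,0.03],0],[[-0.03,-0.03,0],0],[[-0.04,-0.03,0],0],[[-0.04,-0.03,0],0],[[-0.04,-0.03,0],0],[[-0.03,-0.03,0],0],[[0,0,0],0]]'; python3 -m crank '[[[0,0,0],0],[[0,0,0],0],[[0,0,0],0],[[0,0,0],0],[[0,0,0],0],[[0,0,0],0],[[0,0,0],0],[[0,0,0],0],[[0,0,0],0],[[0,0,0],0]]';  cat > fin.py <<'E'
from h import *
i=bot.camera_info("scene")
for k in(0,1):
    p,d=bot.camera("scene");W=cloud(i,d);s=cv2.cvtColor(p,cv2.COLOR_BGR2HSV).astype(int)
    n=(W[...,0]>530)&(W[...,0]<620)&(W[...,1]>330)&(W[...,1]<420)
    y=n&(s[...,0]>18)&(s[...,0]<36)&(s[...,1]>120)&(W[...,2]>200);sh=n&(s[...,1]<90)&(W[...,2]>100)&(W[...,2]<210)
    print("eye",y.sum(),np.median(W[y],0).round(1),"shank",sh.sum(),np.median(W[sh],0).round(1) if sh.any() else "",np.percentile(W[sh][:,2],[3,97]).round() if sh.any() else"")
    f=np.load("scene0.npz")["p"]
for nm,(a,b,c,e) in dict(can=(350,245,382,295),piston=(296,306,334,346),wrench=(212,310,268,362)).items():
    print(nm,np.abs(p[b:e,a:c].astype(int)-f[b:e,a:c]).mean().round(1))
E
python3 fin.py
```

```text
t: 24.8
tcp_pos: [361.4, 207.8, 322.0]
orientation: [3.094, 0.542, 0.001]
contact_force: [0.1, -0.1, -0.7]
finger_gap: 81.0
grip_force: 0.0
t: 25.8
tcp_pos: [364.6, 210.0, 321.2]
orientation: [3.094, 0.544, 0.0]
contact_force: [-0.4, -1.3, 0.2]
finger_gap: 81.5
grip_force: 0.0
eye 97 [579.6 356.2 261.9] shank 113 [580.3 364.6 174.6] [116. 208.]
eye 94 [580.2 355.4 260.8] shank 108 [580.7 364.  176.6] [117. 208.]
can 1.9
piston 1.4
wrench 2.0
```

```bash
python3 -m crank '[[[0,0,0],0],[[0,0,0],0],[[0,0,0],0],[[0,0,0],0],[[0,0,0],0],[[0,0,0],0],[[0,0,0],0],[[0,0,0],0],[[0,0,0],0],[[0,0,0],0]]'; python3 fin.py; python3 -c "
from bench import bot;print(bot.sign_off())"
```

```text
t: 26.9
tcp_pos: [364.7, 210.0, 321.1]
orientation: [3.094, 0.544, 0.0]
contact_force: [-0.3, -0.3, -0.2]
finger_gap: 81.2
grip_force: 0.0
eye 95 [580.  356.6 261.6] shank 111 [579.5 364.7 174.6] [115. 207.]
eye 95 [579.8 356.  261. ] shank 109 [580.3 364.3 175.8] [114. 207.]
can 1.8
piston 1.4
wrench 2.0
the job is handed in; nothing more can be done
None
```

The pin seated in the go gap, was stopped by the no-go gap at about 4 N, and now hangs still, shank down, on the green hook; the can, piston and wrench look unmoved, and I handed in at about 27 s (no verdict was shown).

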